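# Register a rail blank and ratchet-clamp it

### The job

Set the loose pine block squarely into the corner of the clamping board, long side tight against the low fence and end tight against the end stop. Then pump the clamp's trigger, working the clamp by its trigger only, until the jaw's sprung rubber pad meets the block and is pressed about halfway in (do not bottom the pad and crush the wood), and finish while still holding the trigger squeezed. Leave everything else on the bench alone.

Things in the scene. Friction and masses are not known exactly. Their poses are not given: they have to be found in the camera images.
- block: Loose pine block, 45 mm (its x) x 100 mm (its y) x 38 mm high, about 0.12 kg, lying on the clamping board. Origin at the centre of its underside.
- jig: Clamping board fixed to the bench, plywood 205 x 495 x 18 mm, carrying fence, end stop and a one-hand bar clamp. Axes as corner, which lies at x 55, y 185, z 18 mm in this frame; origin on the bench. Clamp axis: x 32.5, z 40 mm; its grey housing spans y -195 to -70 mm, top at z 78 mm, trigger and handle standing above it; the jaw slides between it and the end stop.
- corner (a point): Inner corner of the two stops, on the board's top face, 18 mm above the bench. Axes: x across the board, away from the robot; y along the clamp to the end stop; z up. Fence face: plane x = 0, strip 10 mm high, y -150 to 15 mm. End stop face: plane y = 0, bar 30 mm high, x -85 to 30 mm. A block tight in the corner has its origin at x -22.5, y -50, z 0 mm, long side along y, either way round.
- pad_face (a point): Centre of the front face of the jaw's black rubber pad (36 mm wide, 30 mm high), 22 mm above the board; it faces +y of the corner frame, to the end stop, and moves with the jaw.
- jaw (a joint): Travel of the clamp's sliding jaw (grey plate 42 x 14 x 36 mm on a 22 x 12 mm steel bar) to the end stop, m, 0 to 0.11; starts at 0 to 0.025. 0.069 less this value is the gap from the free pad to the end of a block tight in the corner; past 0.069 the pad is pressed in. The ratchet keeps every advance and has no release: do not overshoot.
- pad (a joint): How far the pad is pressed into the jaw, m: 0 free, 0.012 fully in (bottomed). It is on a spring: 2 N to start it, then 1 N more for each mm (14 N at the bottom).
- trigger (a joint): Squeeze of the trigger, rad: 0 at rest, 0.36 at its stop. A light spring (1.5 to 3 N at the grip point) returns it when let go. Squeezing drives the jaw forward 55 mm per rad, about 20 mm a full squeeze; on the return the jaw stays. Moving the jaw takes 3 to 8 N at the grip point, pressing the pad adds about the pad's force. Up to 3 mm of jaw travel is lost to take-up under load.
- trigger_grip (a point): Point to push, inside the trigger blade, 69 mm above its pivot and at rest 137 mm above the bench. Blade: upright black plastic, 26 mm wide (corner x), 12 mm thick (y), leaning 0.18 rad to +y at rest, ending 15 mm farther up. It pivots about the corner frame's x; squeezing swings it to -y, towards the handle, this point going about 25 mm. Free space above the housing on its +y side.
- handle_top (a point): Centre of the top of the fixed handle, an upright black plastic post 26 mm wide (x), 12 mm thick (y), top 160 mm above the bench, behind the trigger (-y side). The clear gap between trigger and handle at grip height is about 50 mm at rest, 26 mm fully squeezed.
- offcut: Short pine offcut, 30 x 55 x 20 mm, lying on the board near the robot. Origin at the centre of its underside. Bystander.
- pencil: Flat carpenter's pencil, 14 x 150 x 8 mm, on the bench just off the board's near edge. Bystander.
- square: Try square: wooden stock 25 x 100 x 18 mm, steel blade 150 x 28 x 3 mm, on the bench. Bystander.
- tape: Tape measure, 62 x 34 x 60 mm, standing on the bench beyond the board. Bystander.
- glue: White glue bottle, 60 mm diameter, 150 mm tall, standing on the bench. Bystander.
- hammer: Hammer lying on the bench to the left of the board. Bystander.
- can: Open steel can, 72 mm diameter, 90 mm tall, on the bench beyond the board. Bystander.

How it is judged:
By the outcome, as a careful person would: the job done as asked, in the order asked, and still so for the second after the job is handed in, while the arm keeps its last pose, push and grip.
It also fails if it takes over 72 s, if anything falls off the work surface, if the arm or the gripper's body presses on something with over 40 N, if the wrist force passes 120 N, or if a joint passes its speed limit or range.

### The arm

A 6-joint arm with a two-finger parallel gripper is mounted at the origin on the work surface. World frame = base frame: x ahead of the robot, y to its left, z up, the work surface at z = 0. Lengths are in mm, angles in rad, forces in N, time in s.
With the tool pointing down it reaches from about 250 to 725 mm from the base axis. Payload 4 kg.
Tool frame: the origin (TCP) lies at the very end of the fingers, on their centre line; the grasp point (between the pads) lies 19 mm behind it; z points along the fingers, y is the line along which they close (so a half turn about z gives the same grasp; the last joint's range is limited). The gripper opens to 85 mm and grips with 20 to 120 N. Pads are 22 mm wide; open, the fingers measure 114 mm over their backs; the gripper's body (76 mm by 85 mm) begins 54 mm behind the grasp point. The pads swing forward as they close: fully open they stand 13 mm farther back than shut.
Start: joints at [-1.348, 0.241, 0.005, 1.335, 0, 1.571], TCP at [110.479, -487.641, 231.306] pointing down, gripper open.
Joint ranges: [-2.72, 2.72], [-1.05, 1.87], [-1.09, 1.28], [-1.99, 2.15], [-1.42, 1.44], [-3.14, 3.14]. Speed limits (rad/s): [2.79, 2.79, 3.14, 3.14, 3.14, 3.14].

### API

Orientations are given as a 3x3 rotation matrix whose columns are the frame's x, y, z axes.
In Python, from bench import arm, cam, sensors, workorder gives the robot as it stands (arm), with the cameras (cam), the readings (sensors) and the job (workorder).
- The arm moves only by the shell command python3 drive.py [OPENING] [FORCE], which reads ROWS from standard input. ROWS is a JSON list of rows, 1 to 8 of them, each an object with the fields xyz (a list: dx, dy, dz in normalised numbers (1 is 400 mm)), rot (a list: a rotation vector rx, ry, rz in shares of 2 rad (1.0 is 2 rad)); a field left out counts as zero; each row shifts and turns the commanded pose from where the row before left it, along the tool's axes as they then stand; what a row does not reach is not made up. A row lasts 1/12 s, in which the tool goes at most 41.7 mm and 0.125 rad, less where a joint would pass 70% of its speed; a pose out of reach is approached as far as the arm can. OPENING is the opening from 0.0 (shut) to 1.0 (fully open), set as the command begins (- or left out keeps the last). The fingers move at their own pace and stop on an object; FORCE is the grip in N (left out, the last holds). Time passes only in rows, so rows that do not move let the fingers close. It prints the time, the measured TCP pose, the force, the opening and the grip force at its end. No shift or turn number may pass 1 either way. Input that does not fit is refused with a message, and nothing moves.
- sensors.sense(): the state, without advancing time (a new reading comes with each control period).
- cam.camera(name): name is "scene" or "top" or "wrist"; returns a dict with "pixels" (420x560x3 uint8, blue, green, red), "z_map" (420x560 float32, mm along the optical axis (not along the pixel's ray), 0 where there is no reading), "camera_matrix" (3x3 intrinsics, pixels), "D" ([k1, k2, p1, p2, k3] as OpenCV has them; the pictures are not rectified), "R" (3x3) and "t" (3): a world point X has camera coordinates R X + t; the wrist camera has in their place "T_tool_cam" (4x4, takes a point from camera to tool coordinates, whose origin is the TCP and whose axes are the flange's). Camera axes: x right, y down, z forward; pixel columns grow to the right and rows downward; lengths in mm; the calibration is good to about 2 mm. A picture is of the moment at which its call begins: read the wrist's pose just before it.
- workorder.finish_job(): hands the job in; it is judged then, once.
The state is a dict: "t": time; "q": joint angles; "qvel": joint speeds; "joint_efforts": joint torques, N m; "ee_pos": TCP position; "tool_rot": TCP orientation; "contact_force": force on the tool from outside, world axes, zero at the start; "moment": the same for the moment, N m; "opening": opening from 0.0 (shut) to 1.0 (fully open); "finger_force": force on a finger pad.
Only numpy, scipy, OpenCV 4.12 (cv2) and the standard library are available. Lean on these libraries where they do the work, as an engineer would, in place of code of your own. Each camera call takes 0.05 s, during which the arm holds its last target. There are 200 camera calls.

## Working session

There is one attempt and no reset: what is moved stays moved. The work goes in short steps, Python scripts to look and compute and a shell command to move; the robot and the scene stay as the last step left them, time stands still between calls to the robot, and variables do not carry over. Pictures are saved under pics/ and viewed, at most 10 in all, crops included, and the job is handed in when it is done.

```bash
ls; mkdir -p pics
python3 - <<'E'
from bench import arm, cam, sensors, workorder
import cv2
s=sensors.sense();print(s)
for n in("scene","top"):
    c=cam.camera(n);cv2.imwrite(f"pics/{n}0.png",c["pixels"]);print(n,c["camera_matrix"],c["D"],c["R"],c["t"])
E
```

```text
bench.py
drive.py
pics
{'t': 0.0, 'q': array([-1.34803024e+00,  2.41419493e-01,  3.70469195e-03,  1.33515651e+00,
       -9.94933635e-06,  1.57080515e+00]), 'qvel': array([-0.00166484, -0.00109191,  0.00041656,  0.00183101, -0.00167784,
       -0.00144034]), 'joint_efforts': array([ 2.90215457e-04, -3.72319758e+01,  2.52406365e+01,  1.69336307e-02,
        1.92726870e-04, -9.05559915e-06]), 'ee_pos': array([ 110.32319653, -487.03667631,  230.40221812]), 'tool_rot': array([[ 9.75292018e-01,  2.20919126e-01, -4.68125642e-04],
       [ 2.20919622e-01, -9.75289923e-01,  2.02151173e-03],
       [-9.96761730e-06, -2.07498239e-03, -9.99997847e-01]]), 'contact_force': array([ 1.34340752,  0.65055179, -0.40113313]), 'moment': array([0.02345749, 0.04003686, 0.03471382]), 'finger_force': 0.0, 'opening': 0.9978783463392256}
scene [[442.98775385   0.         278.28830933]
 [  0.         442.98775385 218.071155  ]
 [  0.           0.           1.        ]] [0.04304048 0.         0.         0.         0.        ] [[ 0.59482821  0.80383987 -0.00456872]
 [ 0.64194912 -0.47843717 -0.59916542]
 [-0.4838189   0.35346761 -0.80061222]] [-323.91684016 -325.22180343 1668.6458514 ]
top [[403.89750542   0.         275.85346505]
 [  0.         403.89750542 207.66469646]
 [  0.           0.           1.        ]] [0.01527266 0.         0.         0.         0.        ] [[ 0.02413383 -0.99948566  0.02111827]
 [-0.98429399 -0.02745171 -0.17438963]
 [ 0.17487967 -0.01657789 -0.98445024]] [ -69.38612908  609.29210556 1169.82768721]
```

View pics/top0.png

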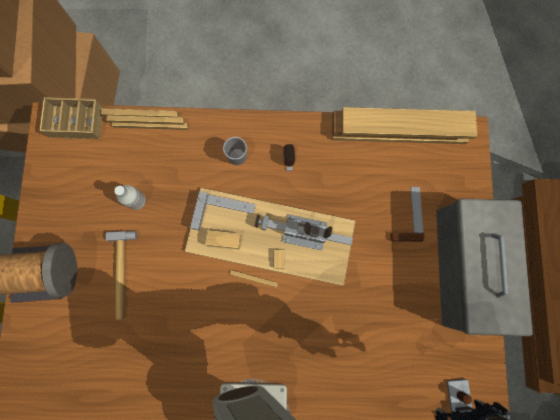

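View pics/scene0.png

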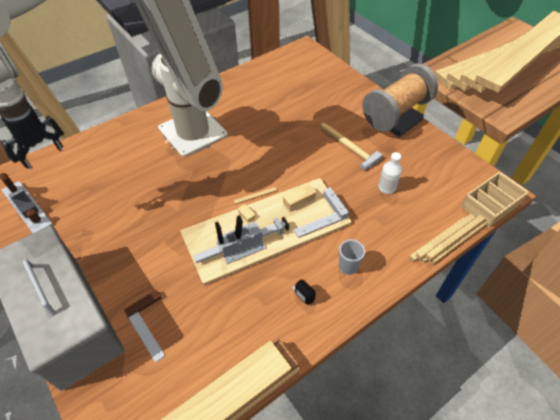

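Top view: the board spans about (187,190)-(355,283). The end stop is at (198,212), the fence at (230,203), the block at (222,239), the offcut at (279,259) and the trigger/handle near (318,229). The scene view agrees with this layout. Next I'll take coarse metric positions.

```bash
cat > h.py <<'E'
import numpy as np,cv2
from bench import arm, cam, sensors, workorder
def cloud(name):
    s=sensors.sense();c=cam.camera(name);K,D=c["camera_matrix"],np.array(c["D"],float)
    z=c["z_map"];v,u=np.mgrid[:z.shape[0],:z.shape[1]]
    n=cv2.undistortPoints(np.stack([u,v],-1).reshape(-1,1,2).astype(float),K,D).reshape(z.shape+(2,))
    P=np.dstack([n*z[...,None],z])
    if name=="wrist":
        T=np.array(c["T_tool_cam"]);P=P@T[:3,:3].T+T[:3,3];W=P@s["tool_rot"].T+s["ee_pos"]
    else: W=(P-c["t"])@c["R"]
    W[z==0]=np.nan
    return c["pixels"],W
def rect(W,m):
    p=W[m][:,:2].astype(np.float32);return cv2.minAreaRect(p),len(p)
E
python3 - <<'E'
from h import *
for n in("top","scene"):
    im,W=cloud(n);Z=W[...,2]
    roi=(abs(W[...,0]-480)<250)&(abs(W[...,1]+0)<400)
    print(n,"bench z",np.nanmedian(Z[roi]))
    m=(roi&(Z>10)&(Z<26)).astype(np.uint8)
    k,l,st,_=cv2.connectedComponentsWithStats(m)
    i=1+np.argmax(st[1:,4]);print(st[i],rect(W,l==i),np.nanmedian(Z[l==i]))
    m=(roi&(Z>47)&(Z<65)).astype(np.uint8);k,l,st,ce=cv2.connectedComponentsWithStats(m)
    for i in range(1,k):
        if st[i,4]>15:print(st[i],rect(W,l==i),np.nanmedian(Z[l==i]))
print(sensors.sense()["t"]); c=cam.camera("wrist");print(c["T_tool_cam"],c["camera_matrix"])
E
```

```text
top bench z 0.48997819059948144
[ 185  188  170   98 7863] (((530.808349609375, -38.60333251953125), (494.7236633300781, 205.5342559814453), 79.36195373535156), 7863) 17.454550077563635
[127 190  15  18  43] (((623.3566284179688, 368.65802001953125), (23.296117782592773, 57.68239212036133), 63.53670120239258), 43) 57.2273016568444
[190 191  16  38 183] (((599.5445556640625, 181.34339904785156), (25.52544593811035, 114.38389587402344), 78.90477752685547), 183) 48.59646791362036
[254 215  14  15 113] (((568.734375, -9.08515739440918), (36.4920768737793, 42.29595947265625), 80.42403411865234), 113) 55.400992335222796
[268 220   6   7  17] (((564.5610961914062, -38.568817138671875), (18.273794174194336, 15.13912296295166), 1.405990481376648), 17) 48.577176408483055
[205 230  35  18 511] (((512.4821166992188, 104.38690185546875), (99.26297760009766, 45.245635986328125), 85.54165649414062), 511) 55.109230411094245
[329 235  11   6  22] (((526.6740112304688, -232.331787109375), (12.696710586547852, 30.55475425720215), 23.147212982177734), 22) 48.007906379610446
scene bench z 1.6038709031513
[... 749 characters left out ...]
897
[242 230   6   5  19] (((533.6388549804688, -117.8116683959961), (16.917320251464844, 3.580486297607422), 75.72203063964844), 19) 54.5293279757864
[223 235  40  19 135] (((567.5189819335938, -146.38504028320312), (123.41687774658203, 7.692127704620361), 79.37389373779297), 135) 56.43728138016626
0.2
[[ 5.67370500e-05 -9.46916900e-01 -3.21478431e-01  8.29119050e+01]
 [ 9.99998590e-01  5.93254164e-04 -1.57094653e-03  9.41614606e-01]
 [ 1.67827423e-03 -3.21477888e-01  9.46915599e-01 -1.42567611e+02]
 [ 0.00000000e+00  0.00000000e+00  0.00000000e+00  1.00000000e+00]] [[345.19490434   0.         278.41872065]
 [  0.         345.19490434 209.38094903]
 [  0.           0.           1.        ]]
```

Units first: shifts go in shares of 400 mm and turns go in shares of 2 rad. So 29 mm is 0.0725, -22 mm is -0.055.

```bash
echo '[{"xyz":[0.0725, -0.055, 0]}, {"xyz":[0.0725, -0.055, 0]}, {"xyz":[0.0725, -0.055, 0]}, {"xyz":[0.0725, -0.055, 0]}, {"xyz":[0.0725, -0.055, 0]}, {"xyz":[0.0725, -0.055, 0]}, {"xyz":[0.0725, -0.055, 0]}, {"xyz":[0.0725, -0.055, 0]}]' | python3 drive.py 1.0
echo '[{"xyz":[0.0725, -0.055, 0]}, {"xyz":[0.0725, -0.055, 0]}, {"xyz":[0.0725, -0.055, 0]}, {"xyz":[0.0725, -0.055, 0]}, {"xyz":[0.0725, -0.055, 0]}, {"xyz":[0.0725, -0.055, 0]}, {"xyz":[0.0725, -0.055, 0]}, {"xyz":[0.0725, -0.055, 0]}]' | python3 drive.py
echo '[{"xyz":[0.0725, -0.055, 0], "rot":[0, 0, -0.06]}, {"rot":[0, 0, -0.06]}, {"rot":[0, 0, -0.06]}, {"rot":[0, 0, -0.06]}, {"rot":[0, 0, -0.06]}, {"rot":[0, 0, -0.06]}, {"rot":[0, 0, -0.06]}, {"rot":[0, 0, -0.06]}]' | python3 drive.py
echo '[{"rot":[0, 0, -0.06]}, {"rot":[0, 0, -0.0405]}, {}, {}, {}]' | python3 drive.py
```

```text
t: 0.92
ee_pos: [298.6, -263.2, 231.4]
tool_rot: [[0.975, 0.221, 0.0], [0.221, -0.975, -0.0], [0.0, 0.0, -1.0]]
contact_force: [0.9, -0.5, 0.2]
opening: 1.0
finger_force: 0.0
t: 1.58
ee_pos: [486.0, -40.1, 231.3]
tool_rot: [[0.975, 0.221, 0.0], [0.221, -0.975, -0.0], [0.0, 0.0, -1.0]]
contact_force: [0.2, -0.8, -0.4]
opening: 0.999
finger_force: 0.0
t: 2.25
ee_pos: [508.5, -13.9, 231.1]
tool_rot: [[0.373, 0.928, -0.0], [0.928, -0.373, 0.0], [-0.0, -0.0, -1.0]]
contact_force: [0.5, 0.1, -0.1]
opening: 1.0
finger_force: 0.0
t: 2.67
ee_pos: [508.6, -14.0, 231.2]
tool_rot: [[0.188, 0.982, -0.0], [0.982, -0.188, -0.0], [-0.0, -0.0, -1.0]]
contact_force: [0.9, -0.2, -0.1]
opening: 1.0
finger_force: 0.0
```

In the tool's units: 38 mm is 0.095, 5 mm is 0.0125.

```bash
echo '[{"xyz":[0.095, 0.0125, 0]}, {"xyz":[0.095, 0.0125, 0]}, {"xyz":[0.095, 0, 0]}, {"xyz":[0.095, 0, 0]}, {}, {}]' | python3 drive.py
python3 - <<'E'
from h import *
im,W=cloud("wrist");cv2.imwrite("pics/w1.png",im);Z=W[...,2]
np.save("w1.npy",W)
print(np.nanmedian(Z))
def comps(lo,hi,mn=200):
    m=((Z>lo)&(Z<hi)).astype(np.uint8);k,l,st,ce=cv2.connectedComponentsWithStats(m)
    for i in range(1,k):
        if st[i,4]>mn:print(lo,st[i],rect(W,l==i),np.nanmedian(Z[l==i]))
comps(14,22,2000);comps(25,31);comps(45,62)
E
```

```text
t: 3.17
ee_pos: [546.7, 135.5, 230.7]
tool_rot: [[0.183, 0.983, -0.001], [0.983, -0.183, -0.0], [-0.001, -0.001, -1.0]]
contact_force: [0.6, -0.6, -0.0]
opening: 1.002
finger_force: 0.0
0.8269390473459453
14 [  192   103   206   306 33349] (((539.2249755859375, 10.279037475585938), (393.7596435546875, 205.28109741210938), 79.3585433959961), 33349) 17.757409701875275
25 [ 341  138   40  133 3754] (((624.700927734375, 86.44575500488281), (147.3336944580078, 30.276498794555664), 79.32908630371094), 3754) 27.759433764406566
25 [483 307  54  28 233] (((780.3407592773438, -77.58609008789062), (61.70433044433594, 20.96660614013672), 23.792551040649414), 233) 27.780804781552263
45 [ 263  110  127   28 3482] (((599.4688720703125, 181.51651000976562), (24.43051528930664, 115.01155853271484), 79.45257568359375), 3482) 47.94359341656181
45 [493 164  56  62 669] (((766.75732421875, 88.49665832519531), (63.47780227661133, 25.53409194946289), 55.417293548583984), 669) 53.879386729219135
45 [ 220  167   58  101 4486] (((512.1464233398438, 104.23269653320312), (100.26226043701172, 45.00379180908203), 85.4879150390625), 4486) 55.81214791202032
45 [524 177  36  54 597] (((800.3020629882812, 64.00343322753906), (56.175865173339844, 21.858972549438477), 51.987815856933594), 597) 51.32759215568035
45 [ 303  289   40   87 1965] (((560.6409912109375, -44.779666900634766), (112.12976837158203, 41.99620056152344), 76.98978424072266), 1965) 49.99522099697933
45 [ 494  318   60   32 1431] (((783.917236328125, -87.91805267333984), (60.13161849975586, 32.32425308227539), 4.117342948913574), 1431) 55.95121933963537
```

View pics/w1.png

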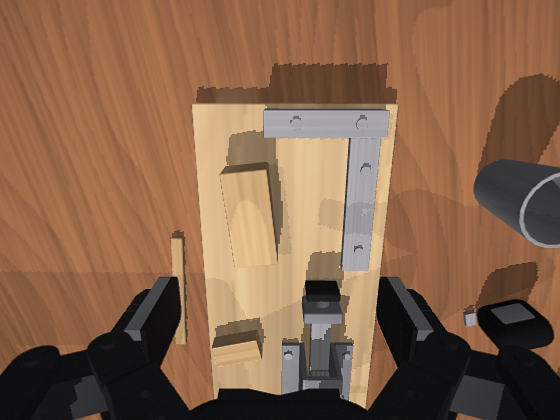

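The wrist view shows the block at (248,215), the end stop at (326,123), the fence at (360,205) and the pad front at (322,290). The block, stop and fence all match their given sizes and heights. Corner ≈ (624.3,164.4), block centre (512.1,104.2). I'll align and descend.

In the tool's units: -17 mm is -0.0425, -16 mm is -0.04, -0.105 rad is -0.0525.

```bash
echo '[{"xyz":[-0.0425, -0.04, 0], "rot":[0, 0, -0.0525]}, {}]' | python3 drive.py
echo '[{}, {}]' | python3 drive.py
python3 - <<'E'
from h import *
s=sensors.sense();d=s["tool_rot"].T@(np.array([512.1,104.2,231])-s["ee_pos"]);print(s["ee_pos"],d,np.degrees(np.arctan2(s["tool_rot"][1,0],s["tool_rot"][0,0])))
E
```

```text
t: 3.38
ee_pos: [524.9, 117.0, 230.9]
tool_rot: [[0.082, 0.997, -0.004], [0.997, -0.082, -0.002], [-0.002, -0.004, -1.0]]
contact_force: [-0.9, -0.4, -0.2]
opening: 0.999
finger_force: 0.0
t: 3.55
ee_pos: [528.2, 118.7, 231.8]
tool_rot: [[0.085, 0.996, 0.001], [0.996, -0.085, 0.0], [0.0, 0.001, -1.0]]
contact_force: [0.0, 1.0, -0.4]
opening: 1.004
finger_force: 0.0
[528.1680842  118.66291326 231.81814416] [-15.77897262 -14.77892486   0.79746658] 85.11474337957134
```

In the tool's units: 25 mm is 0.0625, 20 mm is 0.05.

```bash
echo '[{"xyz":[-0.04, -0.0375, 0.0625]}, {"xyz":[0, 0, 0.0625]}, {"xyz":[0, 0, 0.0625]}, {"xyz":[0, 0, 0.0625]}, {"xyz":[0, 0, 0.0625]}, {"xyz":[0, 0, 0.05]}]' | python3 drive.py
echo '[{"xyz":[0, 0, 0.05]}, {"xyz":[0, 0, 0.05]}, {"xyz":[0, 0, 0.025]}, {"xyz":[0, 0, 0.0125]}, {}, {}, {}]' | python3 drive.py
echo '[{}, {}, {}, {}, {}, {}, {}, {}]' | python3 drive.py 0.0 30
```

```text
t: 4.05
ee_pos: [511.6, 104.5, 84.8]
tool_rot: [[0.084, 0.996, -0.0], [0.996, -0.084, -0.0], [-0.0, -0.0, -1.0]]
contact_force: [-0.3, -0.3, 0.4]
opening: 1.001
finger_force: 0.0
t: 4.63
ee_pos: [512.9, 105.3, 32.6]
tool_rot: [[0.082, 0.997, 0.003], [0.997, -0.082, 0.001], [0.001, 0.003, -1.0]]
contact_force: [-0.3, 0.1, 0.7]
opening: 0.998
finger_force: 0.0
t: 5.3
ee_pos: [512.0, 105.2, 32.0]
tool_rot: [[0.082, 0.997, 0.001], [0.997, -0.082, 0.0], [0.0, 0.001, -1.0]]
contact_force: [-1.5, 0.4, 5.0]
opening: 0.524
finger_force: 32.6
```

In the tool's units: 12 mm is 0.03, 4 mm is 0.01, 0.053 rad is 0.0265.

```bash
echo '[{"rot":[0, 0, 0.0265]}, {"rot":[0, 0, 0.025]}, {"xyz":[0.01, 0.03, 0]}, {"xyz":[0.01, 0.03, 0]}, {"xyz":[0.01, 0.03, 0]}, {"xyz":[0.01, 0.03, 0]}, {"xyz":[0.01, 0.03, 0]}, {"xyz":[0.01, 0.03, 0]}]' | python3 drive.py
echo '[{}, {}, {}]' | python3 drive.py
python3 - <<'E'
from h import *
a=np.radians(79.38);y=np.array([np.cos(a),np.sin(a)]);x=np.array([y[1],-y[0]])
s=sensors.sense();d=s["ee_pos"][:2]-[624.3,164.4];print("jig",d@x,d@y,np.degrees(np.arctan2(s["tool_rot"][1,0],s["tool_rot"][0,0])))
im,W=cloud("wrist");cv2.imwrite("pics/w2.png",im);Z=W[...,2]
for lo,hi in((25,31),(45,51),(52,59)):
    m=((Z>lo)&(Z<hi)).astype(np.uint8);k,l,st,ce=cv2.connectedComponentsWithStats(m)
    for i in range(1,k):
        if st[i,4]>200:
            r=rect(W,l==i);e=np.array(r[0][0])-[624.3,164.4];print(lo,st[i],r,e@x,e@y)
E
```

```text
t: 5.97
ee_pos: [584.2, 114.8, 32.0]
tool_rot: [[0.184, 0.983, -0.005], [0.983, -0.184, -0.001], [-0.002, -0.005, -1.0]]
contact_force: [-8.4, -2.5, 12.4]
opening: 0.521
finger_force: 33.5
t: 6.22
ee_pos: [588.3, 115.5, 32.0]
tool_rot: [[0.184, 0.983, 0.003], [0.983, -0.184, 0.0], [0.001, 0.003, -1.0]]
contact_force: [2.2, -0.5, 4.1]
opening: 0.523
finger_force: 32.6
jig -26.4064450115346 -54.731408981567625 79.38622162737778
25 [ 337  171   71  149 7200] (((631.4609375, 119.69017791748047), (76.11415100097656, 30.216218948364258), 79.77320098876953), 7200) 15.278050367081603 -42.62427000560099
25 [227 172 104   5 304] (((597.68310546875, 163.15159606933594), (0.8720536231994629, 44.11663055419922), 79.41796112060547), 304) -25.930901910480685 -6.1323660173549905
25 [330 336  13  52 381] (((608.9636840820312, 57.758544921875), (35.027130126953125, 6.109412670135498), 79.38378143310547), 381) 4.579806796635224 -107.64119981132218
45 [  112   101   325    70 21460] (((599.4552001953125, 181.21218872070312), (25.061901092529297, 115.57930755615234), 79.43867492675781), 21460) -27.517628219424143 11.945455374036056
45 [220 183 118   6 465] (((597.5422973632812, 163.19589233398438), (0.9022267460823059, 43.96744918823242), 79.41207885742188), 465) -26.077461680579287 -6.1147786521132135
52 [  186   188   185   207 23330] (((589.0179443359375, 117.47401428222656), (94.161865234375, 71.85259246826172), 79.03839874267578), 23330) -26.02951342816269 -52.624481167606554
```

In the tool's units: 2 mm is 0.005, 1 mm is 0.0025.

```bash
echo '[{"xyz":[0, 0.005, 0]}, {"xyz":[0, 0.0025, 0]}, {"xyz":[0, 0.0013, 0]}, {}]' | python3 drive.py
echo '[{"xyz":[0, 0.0018, 0]}, {}, {}]' | python3 drive.py
echo '[{"xyz":[0.0075, 0, 0]}, {"xyz":[0.005, 0, 0]}, {"xyz":[0.0013, 0, 0]}, {}, {}]' | python3 drive.py
```

```text
t: 6.6
ee_pos: [588.3, 115.5, 31.9]
tool_rot: [[0.184, 0.983, -0.003], [0.983, -0.184, 0.001], [0.001, -0.003, -1.0]]
contact_force: [-4.7, 1.2, 9.5]
opening: 0.519
finger_force: 33.3
t: 6.85
ee_pos: [588.4, 115.5, 32.0]
tool_rot: [[0.183, 0.983, -0.004], [0.983, -0.183, 0.002], [0.001, -0.004, -1.0]]
contact_force: [-6.2, 1.8, 11.7]
opening: 0.519
finger_force: 33.5
t: 7.27
ee_pos: [590.4, 118.1, 31.9]
tool_rot: [[0.185, 0.983, -0.002], [0.983, -0.185, -0.003], [-0.004, -0.002, -1.0]]
contact_force: [-3.6, -4.9, 10.6]
opening: 0.523
finger_force: 33.3
```

In the tool's units: -1 mm is -0.0025, -0.7 mm is -0.0018.

```bash
echo '[{"xyz":[0, 0, -0.0025]}, {"xyz":[0, 0, -0.0018]}, {}, {}, {}]' | python3 drive.py
cat > j.py <<'E'
from h import *
a=np.radians(79.38);y=np.array([np.cos(a),np.sin(a)]);x=np.array([y[1],-y[0]])
def jig(p): d=np.asarray(p)[:2]-[624.3,164.4];return d@x,d@y
s=sensors.sense();f=s["contact_force"];print("tcp jig",jig(s["ee_pos"]),s["ee_pos"][2],"F",f[:2]@x,f[:2]@y,f[2])
E
python3 j.py
```

```text
t: 7.68
ee_pos: [591.3, 120.2, 32.2]
tool_rot: [[0.184, 0.983, -0.002], [0.983, -0.184, -0.0], [-0.0, -0.002, -1.0]]
contact_force: [-0.3, -0.3, -0.7]
opening: 0.521
finger_force: 32.0
tcp jig (np.float64(-24.284995473678556), np.float64(-49.51857363689044)) 32.16824795803546 F -0.19649794550761193 -0.3136088864908574 -0.6882291833580289
```

In the tool's units: 1 mm is 0.0025, 0.5 mm is 0.0013.

```bash
echo '[{"xyz":[0, 0.0025, 0]}, {"xyz":[0, 0.0025, 0]}, {"xyz":[0, 0.0013, 0]}, {}, {}]' | python3 drive.py; python3 j.py
echo '[{"xyz":[0.0025, 0, 0]}, {"xyz":[0.0025, 0, 0]}, {"xyz":[0.0013, 0, 0]}, {}, {}]' | python3 drive.py; python3 j.py
```

```text
t: 8.1
ee_pos: [592.7, 120.0, 32.4]
tool_rot: [[0.184, 0.983, -0.004], [0.983, -0.184, 0.001], [-0.0, -0.004, -1.0]]
contact_force: [-4.9, 1.8, -1.2]
opening: 0.518
finger_force: 32.1
tcp jig (np.float64(-22.901130996643655), np.float64(-49.479474081977855)) 32.431893440803606 F -5.16031551780749 0.8421593240686517 -1.2481312413805978
t: 8.52
ee_pos: [592.8, 120.3, 32.2]
tool_rot: [[0.185, 0.983, -0.004], [0.983, -0.185, -0.003], [-0.004, -0.004, -1.0]]
contact_force: [-5.8, -3.0, -1.6]
opening: 0.518
finger_force: 32.1
tcp jig (np.float64(-22.86316656157647), np.float64(-49.107985429224485)) 32.190989589098116 F -5.155577910887199 -4.0601130686841165 -1.6447860341327714
```

In the tool's units: 1 mm is 0.0025.

```bash
echo '[{"xyz":[0.0025, 0, 0]}, {"xyz":[0.0025, 0, 0]}, {"xyz":[0.0025, 0, 0]}, {}, {}]' | python3 drive.py; python3 j.py
echo '[{"xyz":[0, 0.0025, 0]}, {"xyz":[0, 0.0025, 0]}, {}, {}]' | python3 drive.py; python3 j.py
```

```text
t: 8.93
ee_pos: [592.8, 120.4, 32.2]
tool_rot: [[0.186, 0.983, -0.005], [0.982, -0.186, -0.009], [-0.009, -0.004, -1.0]]
contact_force: [-7.5, -11.0, 3.0]
opening: 0.521
finger_force: 32.4
tcp jig (np.float64(-22.878681488785666), np.float64(-49.0934741873207)) 32.234484098481595 F -5.317381833494606 -12.236370900322632 3.0110971512710494
t: 9.27
ee_pos: [592.8, 120.3, 32.2]
tool_rot: [[0.186, 0.983, -0.009], [0.983, -0.186, -0.008], [-0.009, -0.007, -1.0]]
contact_force: [-12.0, -10.0, 6.1]
opening: 0.519
finger_force: 32.9
tcp jig (np.float64(-22.833008204182835), np.float64(-49.109965740243666)) 32.240921903123386 F -9.919376456268088 -12.024125983107274 6.077920752837438
```

In the tool's units: -1.5 mm is -0.0038, -1.2 mm is -0.003.

```bash
echo '[{"xyz":[-0.0038, -0.003, 0]}, {"xyz":[-0.0038, -0.003, 0]}, {}, {}]' | python3 drive.py; python3 j.py
echo '[{}, {}, {}, {}, {}, {}]' | python3 drive.py 0.8
echo '[{"xyz":[0, 0, -0.0375]}, {"xyz":[0, 0, -0.0625]}, {"xyz":[0, 0, -0.075]}, {"xyz":[0, 0, -0.0875]}, {"xyz":[0, 0, -0.0875]}, {"xyz":[0, 0, -0.0875]}, {"xyz":[0, 0, -0.0625]}, {}]' | python3 drive.py
echo '[{}, {}, {}]' | python3 drive.py
python3 - <<'E'
from j import *
im,W=cloud("wrist");cv2.imwrite("pics/w3.png",im);np.save("w3.npy",W);Z=W[...,2]
for lo,hi in((25,31),(45,51),(52,59)):
    m=((Z>lo)&(Z<hi)).astype(np.uint8);k,l,st,ce=cv2.connectedComponentsWithStats(m)
    for i in range(1,k):
        if st[i,4]>400:
            r=rect(W,l==i);print(lo,st[i],r,jig(r[0][0]))
E
```

```text
t: 9.6
ee_pos: [592.8, 120.4, 32.3]
tool_rot: [[0.185, 0.983, -0.003], [0.983, -0.185, -0.003], [-0.004, -0.003, -1.0]]
contact_force: [-5.7, -4.2, 1.2]
opening: 0.523
finger_force: 32.1
tcp jig (np.float64(-22.874463254867827), np.float64(-49.08616857278103)) 32.27854847162961 F -4.797218144109873 -5.187139705200775 1.18632205732556
t: 10.1
ee_pos: [595.0, 122.4, 33.3]
tool_rot: [[0.184, 0.983, 0.001], [0.983, -0.184, 0.0], [0.0, 0.001, -1.0]]
contact_force: [-0.9, 0.2, -0.5]
opening: 0.795
finger_force: 0.0
t: 10.77
ee_pos: [597.7, 122.9, 240.6]
tool_rot: [[0.184, 0.983, 0.013], [0.983, -0.184, 0.003], [0.005, 0.012, -1.0]]
contact_force: [0.9, 0.7, 1.1]
opening: 0.799
finger_force: 0.0
t: 11.02
ee_pos: [593.6, 122.0, 231.2]
tool_rot: [[0.184, 0.983, -0.003], [0.983, -0.184, -0.001], [-0.001, -0.003, -1.0]]
contact_force: [-0.3, -0.2, -0.1]
opening: 0.8
finger_force: 0.0
tcp jig (np.float64(-22.40449122830486), np.float64(-47.35673896844743)) 231.19644718951085 F -0.22991194715996782 -0.29370955203666077 -0.10277919868537368
25 [ 299  133   33  134 3589] (((625.2897338867188, 86.41
[... 448 characters left out ...]
3125), 79.75824737548828), 759) (np.float64(-22.74008753611537), np.float64(-239.73542828538478))
52 [ 254  133   50  102 4790] (((592.9054565429688, 119.54275512695312), (99.2872085571289, 44.987754821777344), 79.3621597290039), 4790) (np.float64(-22.58984756718236), np.float64(-49.8747287046995))
52 [259 306  39  14 507] (((566.3869018554688, -19.460050582885742), (14.614439010620117, 41.34939956665039), 80.67618560791016), 507) (np.float64(-23.036722576486028), np.float64(-191.38378862895735))
52 [456 319  55  24 562] (((786.0466918945312, -83.62661743164062), (27.993101119995117, 57.93840789794922), 77.78187561035156), 562) (np.float64(204.68607413506876), np.float64(-213.9691714910795))
```

View pics/w3.png

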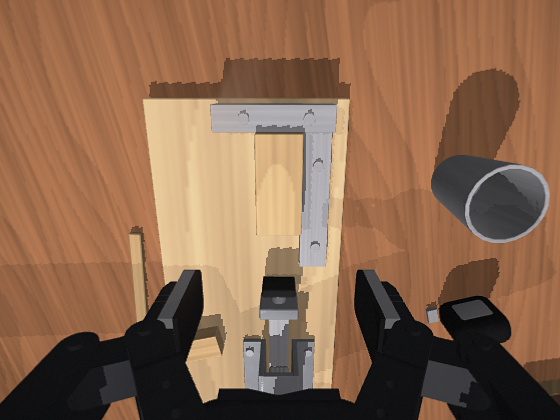

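The block sits in the corner: centre (-22.6,-49.9) in corner axes, square to 0.1°, pixels (255-303,133-235). The pad is at (280,282). Next I'll measure the pad face, trigger and handle.

Run:
```python
from j import *
def rep(im,W,n):
    d=W[...,:2]-[624.3,164.4];X=d@x;Y=d@y;Z=W[...,2]
    m=(abs(X+22.5)<10)&(Y>-215)&(Y<-110)&(Z>40)&(Z<62)
    print(n,"clampline")
    for b in range(-215,-110,5):
        k=m&(Y>=b)&(Y<b+5)
        if k.sum()>3:print(b,k.sum(),round(np.median(Z[k]),1),im[k].mean(0).round(),round(Y[k].max(),1))
    for lo in range(85,165,10):
        k=(abs(X+22.5)<25)&(Y>-400)&(Y<-230)&(Z>lo)&(Z<lo+10)
        if k.sum()>3:
            h,e=np.histogram(Y[k],np.arange(-400,-229,5));print(lo,round(np.median(X[k]),1),{int(a):int(c) for a,c in zip(e,h) if c})
im=cv2.imread("pics/w3.png");rep(im,np.load("w3.npy"),"wrist")
for n in("top","scene"):rep(*cloud(n),n)
```

```text
tcp jig (np.float64(-22.466881297676284), np.float64(-47.369004676512645)) 231.06604483919554 F 0.19224760791519097 -1.0212162561017417 -0.8807992135645545
wrist clampline
-215 67 45.8 [180. 174. 176.] -210.0
-210 37 45.8 [189. 184. 186.] -206.9
-200 46 57.4 [162. 156. 156.] -195.1
-195 66 57.8 [160. 153. 153.] -190.0
-190 147 56.3 [104. 100. 100.] -185.0
-185 108 47.3 [82. 79. 80.] -180.0
-180 19 46.9 [102.  99. 100.] -177.6
-175 33 54.5 [55. 54. 54.] -170.2
-170 78 54.7 [37. 36. 36.] -165.0
-165 156 49.0 [18. 18. 18.] -162.0
top clampline
-215 11 45.4 [126. 127. 127.] -210.2
-210 10 45.8 [128. 130. 128.] -205.0
-205 11 44.6 [123. 125. 124.] -200.1
-200 12 55.6 [117. 118. 115.] -195.3
-195 10 58.9 [116. 117. 115.] -190.4
-190 11 56.6 [100. 103. 103.] -185.2
-185 7 49.2 [81. 87. 88.] -180.5
-180 9 45.9 [ 95. 101. 102.] -175.4
-175 10 49.5 [63. 69. 72.] -170.2
-170 10 54.4 [40. 50. 56.] -165.5
-165 6 55.8 [50. 72. 85.] -162.5
85 -28.8 {-375: 1, -370: 5, -345: 1, -340: 1, -330: 4, -320: 1}
95 -29.5 {-375: 1, -370: 2, -325: 4, -320: 1}
105 -29.1 {-380: 2, -370: 6, -325: 3}
115 -31.3 {-3
[... 505 characters left out ...]
5
-180 6 47.7 [142. 140. 138.] -175.0
-175 11 47.3 [100. 100. 101.] -170.0
-170 9 55.2 [52. 56. 57.] -165.5
-165 6 55.8 [ 83. 111. 130.] -162.1
85 -8.6 {-380: 5, -375: 4, -370: 1, -350: 2, -345: 1, -330: 4, -325: 8, -320: 3}
95 -8.2 {-380: 6, -375: 3, -370: 2, -330: 1, -325: 12, -320: 3, -315: 3}
105 -9.2 {-380: 7, -375: 6, -370: 1, -325: 10, -320: 5, -315: 2}
115 -8.6 {-380: 7, -375: 1, -370: 2, -325: 4, -320: 5, -315: 3, -310: 2}
125 -11.4 {-380: 8, -375: 4, -370: 2, -320: 13, -315: 2, -310: 1}
135 -8.3 {-380: 4, -375: 4, -370: 1, -320: 8, -315: 7, -310: 3}
145 -16.9 {-380: 10, -375: 3, -370: 2, -320: 5, -315: 14, -310: 12, -305: 4}
155 -17.7 {-380: 15, -375: 14, -370: 4, -315: 1, -310: 1}
```

Jaw ≈ 7 mm (pad face at -162). The trigger grip is near y -314 at z 137 and the handle near -375, so the geometry agrees. I'll close the fingers and go in front of the trigger.

In the tool's units: -32 mm is -0.08, -30 mm is -0.075.

```bash
echo '[{"xyz":[-0.075, 0, 0]}, {"xyz":[-0.08, 0, 0]}, {"xyz":[-0.08, 0, 0]}, {"xyz":[-0.08, 0, 0]}, {"xyz":[-0.08, 0, 0]}, {"xyz":[-0.08, 0, 0]}, {"xyz":[-0.08, 0, 0]}, {}]' | python3 drive.py 0.0 30
echo '[{"xyz":[0, 0, 0.0625]}, {"xyz":[0, 0, 0.0625]}, {"xyz":[0, 0, 0.0625]}, {"xyz":[0, 0, 0.0625]}, {}, {}, {}]' | python3 drive.py; python3 j.py
```

```text
t: 11.83
ee_pos: [552.1, -101.2, 232.2]
tool_rot: [[0.19, 0.982, -0.002], [0.982, -0.19, -0.002], [-0.002, -0.002, -1.0]]
contact_force: [-0.3, 0.5, -0.3]
opening: 0.001
finger_force: 0.0
t: 12.42
ee_pos: [554.3, -96.0, 134.0]
tool_rot: [[0.184, 0.983, 0.001], [0.983, -0.184, -0.0], [0.0, 0.001, -1.0]]
contact_force: [0.4, -0.4, 0.8]
opening: 0.002
finger_force: 0.0
tcp jig (np.float64(-20.81291137907789), np.float64(-268.8123912782902)) 133.96254774359156 F 0.49372962014102295 -0.27355378649570755 0.7545473785131265
```

In the tool's units: -11 mm is -0.0275, -1.7 mm is -0.0043.

```bash
echo '[{"xyz":[-0.0275, -0.0043, 0.005]}, {"xyz":[-0.0275, 0, 0.005]}, {}, {}]' | python3 drive.py >/dev/null; python3 j.py
echo '[{"xyz":[-0.01, 0, 0]}, {"xyz":[-0.01, 0, 0]}, {"xyz":[-0.01, 0, 0]}, {}]' | python3 drive.py>/dev/null; python3 j.py
echo '[{"xyz":[-0.01, 0, 0]}, {"xyz":[-0.01, 0, 0]}, {"xyz":[-0.01, 0, 0]}, {}]' | python3 drive.py>/dev/null; python3 j.py
python3 - <<'E'
from h import *
c=cam.camera("scene");cv2.imwrite("pics/s2.png",cv2.resize(c["pixels"][140:300,160:380],None,fx=3.4,fy=3.4,interpolation=2))
E
```

```text
tcp jig (np.float64(-22.70727687061261), np.float64(-292.10469548632636)) 129.85440819959913 F 0.2575582210370232 0.21463835526199057 0.07366896253433013
tcp jig (np.float64(-22.705826808055903), np.float64(-303.2223310475538)) 129.615144865573 F 0.773984338222084 3.4427176826560992 3.1356868192221667
tcp jig (np.float64(-22.71680502087468), np.float64(-314.8004630652273)) 129.60907606828331 F 0.30824078444956016 4.982559913863953 5.157163853755501
```

View pics/s2.png

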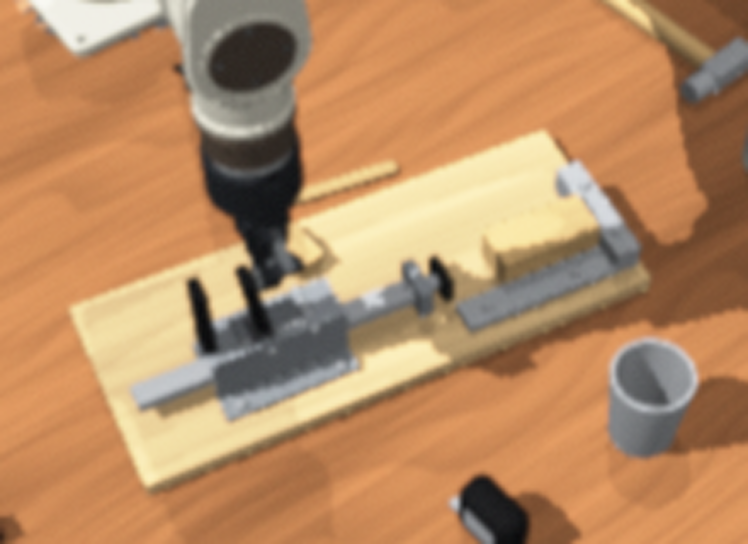

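The finger is bearing on the trigger at (265,290), and the jaw and pad at (425,285) have begun to advance toward the block at (540,240). Scene depth can track the jaw.

```bash
cat > jaw.py <<'E'
from j import *
r=[]
for n in("scene","top","scene","top"):
    im,W=cloud(n);d=W[...,:2]-[624.3,164.4];X=d@x;Y=d@y;Z=W[...,2]
    m=(abs(X+22.5)<20)&(Y>-215)&(Y<-104)&(Z>48)&(Z<64)
    r+=[(n,int(m.sum()),*np.percentile(Y[m],[2,50,99]).round(1))] if m.sum() else [(n,0)]
print(r)
E
python3 jaw.py
echo '[{"xyz":[-0.01, 0, 0]}, {"xyz":[-0.01, 0, 0]}, {"xyz":[-0.005, 0, 0]}, {}]' | python3 drive.py>/dev/null; python3 jaw.py
echo '[{"xyz":[-0.005, 0, 0]}, {}, {}]' | python3 drive.py>/dev/null; python3 jaw.py
```

```text
tcp jig (np.float64(-22.722424801491584), np.float64(-314.686117507487)) 129.5423085205143 F 0.3793441674482013 4.349410088749053 4.559992795786022
[('scene', 101, np.float64(-208.8), np.float64(-172.7), np.float64(-147.6)), ('top', 113, np.float64(-201.2), np.float64(-172.7), np.float64(-148.0)), ('scene', 108, np.float64(-210.8), np.float64(-173.5), np.float64(-147.0)), ('top', 121, np.float64(-207.8), np.float64(-172.8), np.float64(-148.1))]
tcp jig (np.float64(-22.81213644642517), np.float64(-320.0035815997706)) 129.18323586345488 F 1.5104761365009864 16.04168917471043 6.173341251588018
[('scene', 111, np.float64(-210.2), np.float64(-169.9), np.float64(-142.7)), ('top', 121, np.float64(-208.4), np.float64(-169.0), np.float64(-144.2)), ('scene', 104, np.float64(-209.2), np.float64(-169.2), np.float64(-143.1)), ('top', 117, np.float64(-206.9), np.float64(-169.3), np.float64(-144.2))]
tcp jig (np.float64(-22.841886106047642), np.float64(-320.1477700816737)) 129.19421496366814 F -0.08992109748489001 21.462422024769946 5.4399970463797604
[('scene', 111, np.float64(-212.3), np.float64(-169.8), np.float64(-143.5)), ('top', 120, np.float64(-205.9), np.float64(-169.4), np.float64(-144.2)), ('scene', 105, np.float64(-205.0), np.float64(-169.2), np.float64(-143.0)), ('top', 119, np.float64(-208.3), np.float64(-169.1), np.float64(-144.4))]
```

In the tool's units: 9 mm is 0.0225.

```bash
echo '[{"xyz":[0.0225, 0, 0]}, {"xyz":[0.0225, 0, 0]}, {"xyz":[0.0225, 0, 0]}, {"xyz":[0.0225, 0, 0]}, {}, {}]' | python3 drive.py>/dev/null; python3 j.py
echo '[{"xyz":[-0.02, 0, 0]}, {"xyz":[-0.0125, 0, 0]}, {"xyz":[-0.0125, 0, 0]}, {"xyz":[-0.0125, 0, 0]}, {"xyz":[-0.0125, 0, 0]}, {"xyz":[-0.0125, 0, 0]}, {}, {}]' | python3 drive.py>/dev/null;python3 jaw.py
```

```text
tcp jig (np.float64(-23.591031799103487), np.float64(-291.2274538961408)) 128.50886703660905 F 0.061035704776195895 -0.38520626930855206 0.7747606417828364
tcp jig (np.float64(-23.007019698904585), np.float64(-320.06102709518495)) 129.66410421201053 F -1.9071290441794904 14.940880946904775 3.9335642417907324
[('scene', 106, np.float64(-204.3), np.float64(-150.2), np.float64(-124.3)), ('top', 122, np.float64(-198.7), np.float64(-150.4), np.float64(-125.1)), ('scene', 108, np.float64(-210.4), np.float64(-152.0), np.float64(-124.0)), ('top', 129, np.float64(-204.9), np.float64(-150.7), np.float64(-125.1))]
```

In the tool's units: 9 mm is 0.0225, 6 mm is 0.015.

```bash
echo '[{"xyz":[0.0225, 0, 0]}, {"xyz":[0.0225, 0, 0]}, {"xyz":[0.0225, 0, 0]}, {"xyz":[0.015, 0, 0]}, {}, {}]' | python3 drive.py>/dev/null; python3 j.py
echo '[{"xyz":[-0.02, 0, 0]}, {"xyz":[-0.0125, 0, 0]}, {"xyz":[-0.0125, 0, 0]}, {"xyz":[-0.0125, 0, 0]}, {"xyz":[-0.0125, 0, 0]}, {"xyz":[-0.0125, 0, 0]}, {}, {}]' | python3 drive.py>/dev/null
sed -i 's/Y<-104/Y<-101.5/' jaw.py;python3 jaw.py
echo '[{"xyz":[0.0225, 0, 0]}, {"xyz":[0.0225, 0, 0]}, {"xyz":[0.0225, 0, 0]}, {"xyz":[0.015, 0, 0]}, {}, {}]' | python3 drive.py>/dev/null; python3 j.py
```

```text
tcp jig (np.float64(-23.268029869227124), np.float64(-291.2855345190613)) 128.79212811114047 F 0.40695795416597613 0.08314009753324646 0.040915395531884675
tcp jig (np.float64(-22.820999522615875), np.float64(-320.0832174892949)) 129.74553093781003 F -0.8318329216202623 14.710378270098863 3.714405414282039
[('scene', 118, np.float64(-195.4), np.float64(-134.1), np.float64(-105.5)), ('top', 136, np.float64(-210.5), np.float64(-132.8), np.float64(-106.7)), ('scene', 117, np.float64(-210.0), np.float64(-133.7), np.float64(-105.5)), ('top', 125, np.float64(-202.0), np.float64(-131.9), np.float64(-106.0))]
tcp jig (np.float64(-23.32059044965302), np.float64(-291.2224589570933)) 128.76363496994657 F -0.12719631866652434 -0.3767916053245917 0.14366457782243697
```

```bash
cat >> jaw.py <<'E'
    # plate
for n in("scene","top")*2:
    im,W=cloud(n);d=W[...,:2]-[624.3,164.4];X=d@x;Y=d@y;Z=W[...,2]
    m=(abs(X+22.5)<24)&(Y>-160)&(Y<-101)&(Z>46)&(Z<64)
    g=im.mean(-1);q=m&(g>75);print(n,"plate",q.sum(),np.percentile(Y[q],[5,50,95]).round(1),"pad",np.percentile(Y[m&(g<60)],[5,50,95]).round(1))
E
python3 jaw.py
echo '[{"xyz":[-0.0125, 0, 0]}, {"xyz":[-0.0075, 0, 0]}, {"xyz":[-0.0075, 0, 0]}, {}]' | python3 drive.py>/dev/null; python3 j.py
echo '[{"xyz":[-0.005, 0, 0]}, {}, {}]' | python3 drive.py>/dev/null; python3 j.py
echo '[{"xyz":[-0.005, 0, 0]}, {}, {}]' | python3 drive.py>/dev/null; python3 jaw.py
```

```text
tcp jig (np.float64(-23.32059044965302), np.float64(-291.2224589570933)) 128.76363496994657 F -0.12719631866652434 -0.3767916053245917 0.14366457782243697
[('scene', 121, np.float64(-197.4), np.float64(-134.2), np.float64(-106.0)), ('top', 143, np.float64(-213.4), np.float64(-134.1), np.float64(-106.2)), ('scene', 115, np.float64(-194.6), np.float64(-132.0), np.float64(-105.7)), ('top', 123, np.float64(-199.7), np.float64(-132.5), np.float64(-106.3))]
scene plate 85 [-152.2 -135.6 -114.3] pad [-114.8 -111.3 -105.7]
top plate 94 [-155.3 -136.4 -126.3] pad [-115.3 -111.6 -107.4]
scene plate 102 [-152.9 -136.8 -113.9] pad [-115.2 -110.8 -105.9]
top plate 88 [-151.  -135.1 -123.3] pad [-114.8 -111.4 -106.9]
tcp jig (np.float64(-22.799580641552875), np.float64(-302.20907059873014)) 129.55479810758155 F 0.35998157378397216 3.4544102337661564 2.98694407420804
tcp jig (np.float64(-22.8311349239898), np.float64(-303.90714980215006)) 129.2919608501465 F 0.44936797024587705 4.603744787060266 2.726095927814675
tcp jig (np.float64(-22.838019986845765), np.float64(-305.54619186135926)) 129.28942708671784 F -0.8205623988830204 5.002733349968107 5.085336112637309
[('scene', 115, np.float64(-210.7), np.float64(-128.3), np.float64(-102.3)), ('top', 121, np.float64(-193.8), np.float64(-126.9), np.float64(-101.9)), ('scene', 120, np.float64(-200.5), np.float64(-129.4), np.float64(-101.7)), ('top', 111, np.float64(-194.8), np.float64(-126.5), np.float64(-101.9))]
scene plate 103 [-154.6 -129.9 -108.3] pad [-108.6 -105.1 -102.3]
top plate 94 [-148.8 -128.8 -107.9] pad [-109.2 -106.4 -103.4]
scene plate 99 [-148.5 -129.8 -108.1] pad [-109.1 -105.2 -102.2]
top plate 100 [-154.5 -130.  -109.9] pad [-109.  -106.2 -102.5]
```

Units first: shifts go in shares of 400 mm and turns go in shares of 2 rad. So -2 mm is -0.005.

```bash
echo '[{"xyz":[-0.005, 0, 0]}, {}, {}]' | python3 drive.py>/dev/null; python3 j.py
echo '[{"xyz":[-0.005, 0, 0]}, {}, {}]' | python3 drive.py>/dev/null; python3 j.py
echo '[{"xyz":[-0.005, 0, 0]}, {}, {}]' | python3 drive.py>/dev/null; python3 jaw.py
```

```text
tcp jig (np.float64(-22.79349938307757), np.float64(-307.26983531330666)) 129.37359429311968 F -0.10379521576085371 5.0410293154295065 4.525893096941181
tcp jig (np.float64(-22.803470548850523), np.float64(-308.58750493710323)) 129.47777145735466 F -0.4526039319485394 6.8605956117642855 4.756102023108548
tcp jig (np.float64(-22.80034905298626), np.float64(-310.1435466868948)) 129.5410580413233 F 0.05644531124586587 9.210515615393112 6.098463458341517
[('scene', 111, np.float64(-213.5), np.float64(-127.2), np.float64(-102.2)), ('top', 123, np.float64(-206.9), np.float64(-124.5), np.float64(-102.0)), ('scene', 113, np.float64(-207.9), np.float64(-124.9), np.float64(-101.8)), ('top', 120, np.float64(-211.4), np.float64(-124.2), np.float64(-102.0))]
scene plate 102 [-155.9 -128.5 -108.2] pad [-109.2 -106.4 -102.9]
top plate 106 [-155.3 -128.  -111.1] pad [-109.5 -106.3 -103.2]
scene plate 101 [-155.5 -129.1 -107.9] pad [-108.5 -105.9 -102.9]
top plate 101 [-152.8 -127.2 -109.8] pad [-109.7 -106.6 -102.7]
```

```bash
cat > plate.py <<'E'
from j import *
for n in("scene","top")*3:
    im,W=cloud(n);d=W[...,:2]-[624.3,164.4];X=d@x;Y=d@y;Z=W[...,2]
    g=im.mean(-1);m=(abs(X+22.5)<24)&(abs(abs(X+22.5)-16)<5)&(Y>-150)&(Y<-112)&(Z>48)&(Z<64)
    print(n,m.sum(),Y[m].mean().round(2),np.percentile(Y[m],[5,95]).round(1))
E
python3 plate.py
echo '[{"xyz":[-0.005, 0, 0]}, {}, {}]' | python3 drive.py>/dev/null; python3 j.py
echo '[{"xyz":[-0.005, 0, 0]}, {}, {}]' | python3 drive.py>/dev/null; python3 plate.py
```

```text
tcp jig (np.float64(-22.824131007347248), np.float64(-310.0867349421879)) 129.52566477398096 F -0.6468643572572588 8.022663017331684 6.188223842835175
scene 22 -126.28 [-132.2 -119.4]
top 32 -126.23 [-131.9 -119.8]
scene 23 -127.54 [-132.7 -121. ]
top 29 -125.84 [-131.7 -119.6]
scene 23 -127.77 [-132.5 -121.2]
top 33 -126.25 [-132.4 -120.1]
tcp jig (np.float64(-22.81157688870427), np.float64(-311.7999248492828)) 129.57749834655604 F -0.6388942823081205 9.144409917727021 5.387122958002729
tcp jig (np.float64(-22.809514070755714), np.float64(-313.47344525627966)) 129.63011909690752 F -0.09287124122116824 10.122841341023427 5.991069995642131
scene 25 -124.98 [-131.9 -117.2]
top 31 -123.81 [-129.7 -117.5]
scene 22 -124.1 [-130.  -116.2]
top 30 -123.43 [-129.5 -117.4]
scene 28 -124.88 [-133.2 -117.8]
top 29 -123.7 [-129.8 -117.4]
```

In the tool's units: -2 mm is -0.005.

```bash
echo '[{"xyz":[-0.005, 0, 0]}, {}, {}, {}]' | python3 drive.py>/dev/null; python3 plate.py
python3 - <<'E'
from h import *
for n,s in(("scene",np.s_[180:270,220:360]),("top",np.s_[180:260,180:300])):
    I=np.mean([cam.camera(n)["pixels"] for _ in range(3)],0).astype(np.uint8)[s]
    cv2.imwrite(f"pics/{n}f.png",cv2.resize(I,None,fx=5.5,fy=5.5,interpolation=2))
E
```

```text
tcp jig (np.float64(-22.79250101929374), np.float64(-315.16015546959454)) 129.6119648721899 F -0.5330300538270445 10.211956444580554 6.147258506896895
scene 22 -123.53 [-128.6 -116.6]
top 32 -123.81 [-129.3 -116.9]
scene 21 -123.09 [-128.8 -116.2]
top 33 -123.23 [-129.3 -116.7]
scene 19 -122.78 [-129.1 -114.2]
top 32 -123.32 [-129.1 -117. ]
```

View pics/scenef.png

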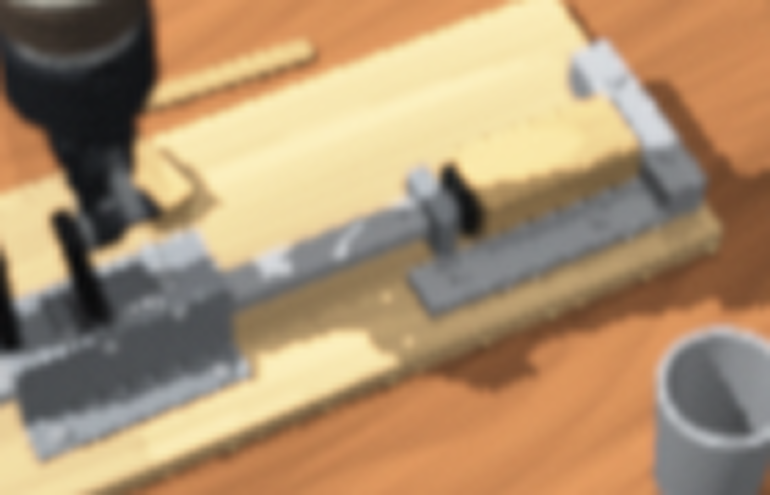

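View pics/topf.png

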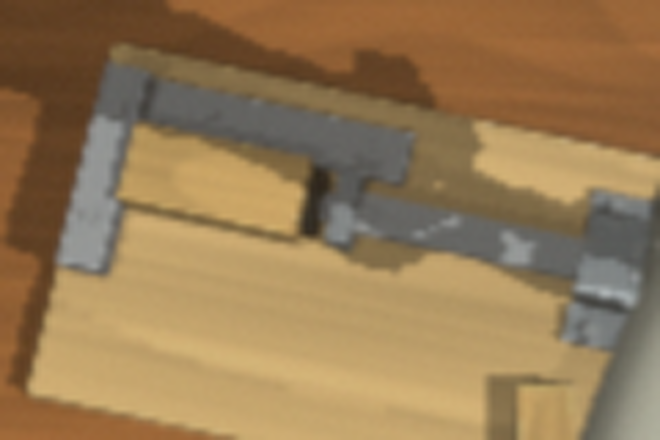

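The final views show the pad flat on the block end, at (460,200) in the scene crop and (315,200) in the top crop. The block is tight against fence and stop, and the bystanders are untouched. The plate centre is at -123.3, against -129.4 at first contact, so the pad is about 6 mm in with the trigger held.

```bash
python3 -c "
from bench import arm, cam, sensors, workorder
print(sensors.sense()['t'],workorder.finish_job())"
```

```text
the job is handed in; nothing more can be done
22.7 None
```

I set the block square in the corner and pumped the clamp until its pad was pressed in about 6 mm of 12 by camera (closer to 3–4 mm by the force reading), then handed the job in at 22.7 s with the trigger still held; no verdict came back.

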